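Lay the tall plaster mould down on the tipping stand

TASK

Tip the tall plaster mould over onto its side for drying: with the fingertips, push its top over until it leans on the blue-felted backrest, then press it on down until backrest and mould lie flat, the mould straight along the backrest and near its middle, and come clear. Lower it gently and under control, never letting it slam down, with its foot staying on the stand: push it only, do not grip or lift it. Leave the jars and other things on the bench undisturbed.

Things in the scene. Friction and masses are not known exactly. Their poses are not given: they have to be found in the camera images.
- stand: Fixed wooden tipping stand. Origin: on the table right below the backrest's hinge line, which runs along its y axis 30 mm above the table. Its x axis is level and points the way the mould is to be tipped. At -x a platform (120 mm in x, 150 mm in y, top 30 mm above the table) carries the mould; at +x a 12 mm high base board 210 mm long, over which the backrest folds down. Place and yaw vary.
- backrest (a joint): Angle of the blue-felted wooden backrest (the stop; 116 mm wide, 190 mm long, 14 mm thick), hinged on the stand. 0 upright, 1.571 folded flat, felt level with the platform top. Starts leaning back 0.2 to 0.35. Its hinge is stiff (1.5 N m friction): it carries the mould wherever left and moves only when pushed (5 to 10 N at the mould's top).
- backrest_edge (a point): Middle of the free edge of the backrest's felt face, 194 mm from the hinge line.
- mould: Loose white plaster block with two black bands, 50 (x) x 70 (y) x 200 (z) mm, about 0.75 kg, standing on the platform 4 to 9 mm from the hinge line. Origin: centre of its underside (30 mm above the table); z along its length; its +x face faces the backrest and ends face down. Pushed near the top it rocks about its lower +x edge and passes its balance at 0.25 rad.
- mould_centre (a point): Centre of the mould, 100 mm up from its underside (130 mm above the table when standing, 55 mm when lying on the folded backrest).
- pink_jar: small paint jar with pink body and black lid, 46 mm across, 70 mm tall; origin: centre of its underside. Stands beside the stand; leave alone
- yellow_jar: small paint jar with yellow body and black lid, 46 mm across, 70 mm tall; origin: centre of its underside. Stands beside the stand; leave alone
- slip_jar: grey-brown slip jar with steel lid, 72 mm across, 100 mm tall; origin: centre of its underside. Leave alone
- sponge: round brown sponge, 72 mm across, 28 mm high; origin: centre of its underside. Leave alone
- egg_form: clay egg in a white plaster ring, 90 mm across, 150 mm tall; origin: centre of its underside. Leave alone
- clay_block: grey-brown clay block 90 x 60 x 45 mm; origin: centre of its underside. Leave alone
Mind the look-alikes: they are no part of the job. What is shaped like the mould but green is not meant.

How it is judged:
By the outcome, as a careful person would: the job done as asked, in the order asked, and still so for the second after the job is handed in, with the robot touching nothing.
It also fails if it takes over 40 s, if anything falls off the work surface, if the arm or the gripper's body presses on something with over 40 N, if the wrist force passes 120 N, or if a joint passes its speed limit or range.

ROBOT

A 6-joint arm with a two-finger parallel gripper is mounted at the origin on the work surface. World frame = base frame: x ahead of the robot, y to its left, z up, the work surface at z = 0. Lengths are in m, angles in rad, forces in N, time in s.
With the tool pointing down it reaches from about 0.35 to 0.775 m from the base axis. Payload 5.5 kg.
Tool frame: the origin (TCP) lies midway between the tips of the shut fingers; the grasp point (between the pads) lies 19 mm behind it; z points along the fingers, y is the line along which they close (so a half turn about z gives the same grasp; the last joint's range is limited). The gripper opens to 85 mm and grips with 20 to 120 N. Pads are 22 mm wide; open, the fingers measure 114 mm over their backs; the gripper's body (76 mm by 85 mm) begins 54 mm behind the grasp point. The pads swing forward as they close: fully open they stand 13 mm farther back than shut.
Start: joints at [1.196, 0.313, 0.046, 1.304, 0, 1.431], TCP at [0.134, 0.559, 0.231] pointing down, gripper open.
Joint ranges: [-2.76, 2.76], [-0.86, 1.69], [-1.03, 1.26], [-2.2, 2.34], [-1.47, 1.5], [-3.14, 3.14]. Speed limits (rad/s): [2.57, 2.57, 3.14, 3.14, 3.14, 3.14].

INTERFACE

Orientations are given as a unit quaternion [w, x, y, z].
In Python, from workcell import env gives the robot as it stands. The module is installed in compiled form; this text tells all that it offers.
- The arm moves only by the tool servo_tool, never from a script. Its argument "increments" is a list of rows, each an object of numbers: "grip": the closure, from 0 (fully open) to 1 (shut); "x", "y", "z": the shift along the tool's x, y, z in mm; "roll": the turn about the tool's z in degrees. In form: [{"grip": .., "x": .., "y": .., "z": .., "roll": ..}, ...]. A call has 1 to 5 rows; each row shifts and turns the commanded pose from where the row before left it, along the tool's axes as they then stand; what a row does not reach is not made up. A row lasts 1/12 s, in which the tool goes at most 41.7 mm and 7.16 degrees, less where a joint would pass 70% of its speed; a pose out of reach is approached as far as the arm can. A call is refused whole if a number of a shift passes 41.7 or a number of a turn 7.16, either way. A call with a gripper value outside its range is refused whole. The fingers move at their own pace and stop on an object; "grip_force" is the grip in N (left out, the last holds). Time passes only in rows, so rows that do not move let the fingers close. It gives the time, the measured TCP pose, the force, the opening and the grip force at its end, in the units of the state.
- env.get_state(): the state, without advancing time (a new reading comes with each control period).
- env.read_camera(name): name is "side" or "top"; returns the picture (420x560x3 uint8, red, green, blue); there is no depth.
- env.get_calibration(name): a dict with "vertical_fov" (degrees; the focal length in pixels is half the picture's height over the tangent of half this angle, whatever the lens; pixels are square), "cx", "cy" (the principal point, pixels), "rvec" (rotation vector, rad) and "tvec" (3), from world to camera coordinates, as OpenCV has them. Camera axes: x right, y down, z forward; pixel columns grow to the right and rows downward; lengths in m; the calibration is good to about 2 mm. A picture is of the moment at which its call begins. get_calibration takes no time and is no camera call.
- env.hand_in(): hands the job in; it is judged then, once.
The state is a dict: "clock": time; "joint_pos": joint angles; "qvel": joint speeds; "tau": joint torques, N m; "tcp_pos": TCP position; "orientation": TCP orientation; "wrist_force": force on the tool from outside, world axes, zero at the start; "ft_torque": the same for the moment, N m; "finger_gap": finger opening in m; "grip_force": force on a finger pad.
Only numpy, scipy, OpenCV 4.12 (cv2) and the standard library are available. Lean on these libraries where they do the work, as an engineer would, in place of code of your own. Each camera call takes 0.05 s, during which the arm holds its last target. There are 200 camera calls.

## Working session

There is one attempt and no reset: what is moved stays moved. The work goes in short steps, Python scripts to look and compute and a tool call to move; the robot and the scene stay as the last step left them, time stands still between calls to the robot, and variables do not carry over. Pictures are saved under pics/ and viewed, at most 10 in all, crops included, and the job is handed in when it is done.

Besides the shell and the picture viewer there is one more tool, called after "Emit:" by a JSON object that holds its "fn" and its "kwargs". servo_tool: Moves the arm, as the interface text tells. Its arguments: {"type":"object","properties":{"increments":{"type":"array"},"grip_force":{"type":"number"}},"required":["increments"]}

```bash
mkdir -p pics
cat > h.py <<'E'
import numpy as np, cv2
from workcell import env
def cam(n):
    c=env.get_calibration(n); f=210/np.tan(np.radians(c["vertical_fov"])/2)
    K=np.array([[f,0,c["cx"]],[0,f,c["cy"]],[0,0,1.]]); R=cv2.Rodrigues(np.array(c["rvec"],float))[0]; t=np.array(c["tvec"],float)
    return K,R,t
def plane(n,uv,z):
    K,R,t=cam(n); C=-R.T@t; d=R.T@np.linalg.inv(K)@np.array([uv[0],uv[1],1.])
    return C+d*(z-C[2])/d[2]
def proj(n,p):
    K,R,t=cam(n); q=K@(R@np.array(p,float)+t); return q[:2]/q[2]
def snap(n,name):
    im=env.read_camera(n)[:,:,::-1].copy(); cv2.imwrite(f"pics/{name}.png",im); return im
E
python3 - <<'E'
from h import *
snap("top","t0"); snap("side","s0")
for n in("top","side"):
    K,R,t=cam(n); print(n,K[0,0],K[:2,2],-R.T@t,R[2], env.get_calibration(n))
s=env.get_state(); print(s)
E
```

```text
top 451.6488143962294 [286.84074997 206.0841107 ] [ 0.44519198 -0.00756344  1.23361604] [ 9.77932653e-02 -6.02337526e-04 -9.95206569e-01] {'vertical_fov': 49.87337172537469, 'cx': 286.8407499659327, 'cy': 206.0841107019375, 'rvec': array([ 2.14751405, -2.19415514,  0.10592088]), 'tvec': array([0.00381839, 0.56374526, 1.18416145])}
side 485.2076369797803 [279.439771   208.75313456] [0.40920098 0.73721443 1.05472818] [ 0.1023285  -0.64264087 -0.75930336] {'vertical_fov': 46.80634657831551, 'cx': 279.4397709959856, 'cy': 208.75313455877853, 'rvec': array([ 0.22069751, -2.8861832 ,  1.06710586]), 'tvec': array([0.52099099, 0.17966163, 1.23274985])}
{'clock': 0.1, 'joint_pos': array([1.19641148e+00, 3.13914056e-01, 4.50881996e-02, 1.30359129e+00,
       1.59602868e-05, 1.43123961e+00]), 'qvel': array([ 0.00055692, -0.00230352,  0.00164942, -0.00132396, -0.0006554 ,
        0.00190352]), 'tau': array([ 2.68631571e-03, -4.81726599e+01,  2.99243671e+01,  1.27366197e-02,
       -1.37944094e-04,  1.32049882e-05]), 'tcp_pos': array([0.13360188, 0.55879793, 0.23050264]), 'orientation': array([-2.13685747e-04,  1.17144440e-01,  9.93114557e-01, -7.81772744e-04]), 'wrist_force': array([-0.22173719, -0.38135309,  0.92856877]), 'ft_torque': array([-0.07376364, -0.00447942, -0.03919931]), 'grip_force': 0.0, 'finger_gap': 0.08548964964845493}
```

View pics/t0.png

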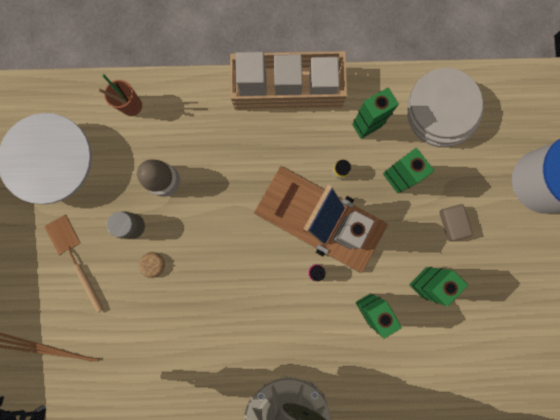

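View pics/s0.png

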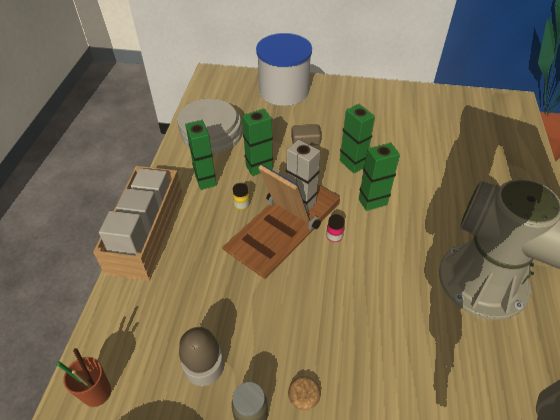

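The white-topped block at top (357,230), side (303,165) is the mould, and it stands on the wooden stand. The green ones at top (377,110), (408,170), (440,285) and (380,318) are look-alikes. I'll confirm this in a crop.

Run:
```python
from h import *
a=cv2.imread("pics/t0.png")[150:285,240:400]; b=cv2.imread("pics/s0.png")[130:285,215:350]
a=cv2.resize(a,None,fx=2.5*1,fy=2.5,interpolation=cv2.INTER_CUBIC); b=cv2.resize(b,None,fx=2.9,fy=2.9,interpolation=cv2.INTER_CUBIC)
c=np.zeros((455,800,3),np.uint8); c[:a.shape[0],:400]=a[:, :400]; c[:b.shape[0],405:405+b.shape[1]]=b[:455]
cv2.imwrite("pics/c0.png",c)
im=cv2.imread("pics/t0.png"); hsv=cv2.cvtColor(im,cv2.COLOR_BGR2HSV)
roi=np.zeros(im.shape[:2],np.uint8); roi[150:285,240:400]=1
for nm,lo,hi in(("felt",(100,80,20),(130,255,255)),("white",(0,0,120),(180,50,255)),("wood",(3,110,50),(14,255,255))):
    m=cv2.inRange(hsv,lo,hi)*roi
    cs=sorted(cv2.findContours(m,cv2.RETR_EXTERNAL,2)[0],key=cv2.contourArea)[::-1][:3]
    for k in cs: print(nm,cv2.contourArea(k),cv2.minAreaRect(k),cv2.approxPolyDP(k,4,True).reshape(-1,2).tolist())
```

```text
felt 784.5 ((327.6751708984375, 215.59555053710938), (19.632938385009766, 49.08234405517578), 28.610462188720703) [[332, 190], [310, 228], [323, 241], [342, 209]]
white 699.0 ((355.794189453125, 228.93612670898438), (24.169069290161133, 31.608675003051758), 27.552812576293945) [[355, 211], [338, 237], [360, 247], [373, 221]]
white 26.0 ((322.0307312011719, 248.4461669921875), (11.163125991821289, 3.224903106689453), 29.74488067626953) [[317, 246], [327, 251]]
white 9.0 ((344.5, 200.5), (3.0, 5.0), 90.0) [[342, 201], [347, 202]]
wood 5236.0 ((320.9292907714844, 218.6273651123047), (123.45042419433594, 55.94606399536133), 29.05460548400879) [[280, 167], [254, 212], [313, 246], [321, 244], [329, 249], [327, 254], [362, 271], [387, 224], [354, 205], [344, 206], [329, 239], [321, 243], [303, 226], [324, 190]]
wood 1.0 ((340.5, 199.5), (1.0, 1.0), 90.0) [[340, 199]]
```

View pics/c0.png

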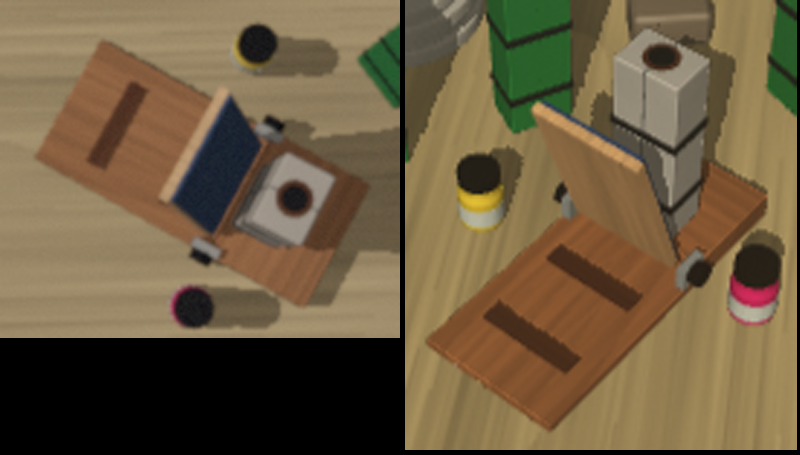

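The crop confirms it: a white block with black bands on the wooden platform, beside the blue-felted backrest. Next I measure its pose.

Run:
```python
from h import *
f=lambda u,z:plane("top",u,z)
a=f((281.2,166.8),.012);b=f((254.8,212.8),.012);c=f((361.2,272),.03);d=f((387.2,224.4),.03)
for p in(a,b,c,d):print(p.round(4))
print("widths",np.linalg.norm(a-b),np.linalg.norm(c-d),"len",np.linalg.norm((a+b-c-d)[:2]/2))
u=((a+b)-(c+d))[:2]; print("yaw",np.degrees(np.arctan2(u[1],u[0]))); w=(a-b)[:2];print("yaw from ends",np.degrees(np.arctan2(w[1],w[0]))+90,np.degrees(np.arctan2((d-c)[1],(d-c)[0]))+90)
u/=np.linalg.norm(u); v=np.array([-u[1],u[0]])
O=((a+b)/2-0)[:2]-.21*u; O2=((c+d)/2)[:2]+.12*u; print("O",O,O2); O=(O+O2)/2
S=lambda p:(np.array([(p[:2]-O)@u,(p[:2]-O)@v])*1e3).round(1)
q=[f(p,.23) for p in((354,210.8),(374,223.2),(362,248.8),(340,236))]
for p in q:print("mould",S(p))
print("mean",S(sum(q)/4),"hole",S(f((357.5,229.6),.23)), (sum(q)/4)[:2])
for i in range(4):print(np.linalg.norm(q[i]-q[i-1]))
# felt edge: triangulate
fe=[(230,92),(162,192)]
for p in fe:
  print("bk edge",[S(f((p[0]/2.5+240,p[1]/2.5+150),z)) for z in(.21,.22)])
for n,p in(("pink",(317,273)),("yellow",(343,168))):print(n,S(f(p,.07)))
for n,z in(("A",.2),):
  for p in((377,110),(418,163),(451,288),(386,320)):print("decoy",S(f((p[0],p[1]),.2)))
# side check of mould top hole at crop (660,57)
print("side hole",S(plane("side",((660-405)/2.9+215,57/2.9+130),.23)),O,u)
```

```text
[0.6737 0.0048 0.012 ]
[0.5488 0.079  0.012 ]
[ 0.3845 -0.2008  0.03  ]
[ 0.5086 -0.2748  0.03  ]
widths 0.14531992161459495 0.14455173909046695 len 0.3245973534379181
yaw 59.504988600331444
yaw from ends 59.29979788624956 59.20550832220591
O [ 0.50470578 -0.13901523] [ 0.50744743 -0.13435991]
mould [ -5.9 -31.3]
mould [-57.9 -28.7]
mould [-61.5  34.3]
mould [-5.6 33.2]
mean [-32.7   1.9] hole [-32.7   1.8] [ 0.48783636 -0.16394268]
0.0645165985589743
0.05204144137264556
0.06304269294891653
0.05598294332236235
bk edge [array([ 62.5, -58.1]), array([ 62.6, -56.4])]
bk edge [array([72.3, 52.3]), array([72.4, 52.9])]
pink [-13.2 131.1]
yellow [  58.7 -139.7]
decoy [  57.5 -271.1]
decoy [ -85.  -206.2]
decoy [-282.9   11.1]
decoy [-188.2  145.4]
side hole [-28.7  -0.7] [ 0.5060766  -0.13668757] [0.50746334 0.86167335]
```

Emit:
{"fn": "servo_tool", "kwargs": {"increments": [{"grip":0.65,"z":-16,"roll":-7},{"grip":0.65,"z":-16,"roll":-7},{"grip":0.65,"z":-16,"roll":-7},{"grip":0.65,"z":-16,"roll":-7},{"grip":0.65,"z":-16,"roll":-7}]}}

```text
invalid input at $.increments[0]: expected keys grip, x, y, z, roll
```

Emit:
{"fn": "servo_tool", "kwargs": {"increments": [{"grip":0.65,"z":0,"roll":-7},{"grip":0.65,"roll":-7},{"grip":0.65,"roll":-7},{"grip":0.65,"roll":-7},{"grip":0.65,"roll":-7}]}}

```text
invalid input at $.increments[0]: expected keys grip, x, y, z, roll
```

Emit:
{"fn": "servo_tool", "kwargs": {"increments": [{"grip":0.65,"roll":-2.9},{"grip":0.65}]}}

```text
invalid input at $.increments[0]: expected keys grip, x, y, z, roll
```

All five keys are required in each row.

Emit:
{"fn": "servo_tool", "kwargs": {"increments": [{"grip":0.65,"x":0,"y":0,"z":-16,"roll":-7},{"grip":0.65,"x":0,"y":0,"z":-16,"roll":-7},{"grip":0.65,"x":0,"y":0,"z":-16,"roll":-7},{"grip":0.65,"x":0,"y":0,"z":-16,"roll":-7},{"grip":0.65,"x":0,"y":0,"z":-16,"roll":-7}]}}

```text
clock: 0.52
tcp_pos: [0.1336, 0.5589, 0.3116]
orientation: [-0.0, -0.19, 0.982, -0.0]
wrist_force: [-0.2, 0.8, 0.1]
finger_gap: 0.0302
grip_force: 0.0
```

Emit:
{"fn": "servo_tool", "kwargs": {"increments": [{"grip":0.65,"x":0,"y":0,"z":0,"roll":-7},{"grip":0.65,"x":0,"y":0,"z":0,"roll":-7},{"grip":0.65,"x":0,"y":0,"z":0,"roll":-7},{"grip":0.65,"x":0,"y":0,"z":0,"roll":-7},{"grip":0.65,"x":0,"y":0,"z":0,"roll":-7}]}}

```text
clock: 0.93
tcp_pos: [0.1337, 0.559, 0.3108]
orientation: [-0.0, -0.476, 0.879, -0.0]
wrist_force: [-0.2, 0.0, -0.6]
finger_gap: 0.0299
grip_force: 0.0
```

Emit:
{"fn": "servo_tool", "kwargs": {"increments": [{"grip":0.65,"x":0,"y":0,"z":0,"roll":-2.9},{"grip":0.65,"x":0,"y":0,"z":0,"roll":0}]}}

```text
clock: 1.1
tcp_pos: [0.1337, 0.559, 0.3108]
orientation: [-0.0, -0.496, 0.868, -0.0]
wrist_force: [-0.3, -0.0, 0.1]
finger_gap: 0.0294
grip_force: 0.0
```

Emit:
{"fn": "servo_tool", "kwargs": {"increments": [{"grip":0.65,"x":0,"y":-41,"z":0,"roll":0},{"grip":0.65,"x":0,"y":-41,"z":0,"roll":0},{"grip":0.65,"x":0,"y":-41,"z":0,"roll":0},{"grip":0.65,"x":0,"y":-41,"z":0,"roll":0},{"grip":0.65,"x":0,"y":-41,"z":0,"roll":0}]}}

```text
clock: 1.52
tcp_pos: [0.3114, 0.4538, 0.3111]
orientation: [-0.0, -0.495, 0.869, -0.0]
wrist_force: [0.1, -0.2, -0.1]
finger_gap: 0.03
grip_force: 0.0
```

Emit:
{"fn": "servo_tool", "kwargs": {"increments": [{"grip":0.65,"x":0,"y":-41,"z":0,"roll":0},{"grip":0.65,"x":0,"y":-41,"z":0,"roll":0},{"grip":0.65,"x":0,"y":-41,"z":0,"roll":0},{"grip":0.65,"x":33,"y":-22,"z":0,"roll":0},{"grip":0.65,"x":33,"y":-22,"z":0,"roll":0}]}}

```text
clock: 1.93
tcp_pos: [0.4224, 0.3118, 0.3091]
orientation: [-0.001, -0.495, 0.869, 0.0]
wrist_force: [0.6, -0.2, 0.6]
finger_gap: 0.0302
grip_force: 0.0
```

Emit:
{"fn": "servo_tool", "kwargs": {"increments": [{"grip":0.65,"x":33,"y":-22,"z":0,"roll":0},{"grip":0.65,"x":33,"y":-22,"z":0,"roll":0},{"grip":0.65,"x":33,"y":-22,"z":0,"roll":0},{"grip":0.65,"x":33,"y":-22,"z":0,"roll":0},{"grip":0.65,"x":33,"y":-22,"z":0,"roll":0}]}}

```text
clock: 2.35
tcp_pos: [0.4309, 0.1136, 0.3112]
orientation: [-0.0, -0.495, 0.869, 0.0]
wrist_force: [0.8, -0.2, -0.0]
finger_gap: 0.0299
grip_force: 0.0
```

Emit:
{"fn": "servo_tool", "kwargs": {"increments": [{"grip":0.65,"x":33,"y":-22,"z":0,"roll":0},{"grip":0.65,"x":33,"y":-22,"z":0,"roll":0},{"grip":0.65,"x":33,"y":-22,"z":0,"roll":0},{"grip":0.65,"x":33,"y":-22,"z":0,"roll":0},{"grip":0.65,"x":33,"y":-22,"z":0,"roll":0}]}}

```text
clock: 2.77
tcp_pos: [0.4418, -0.0845, 0.3113]
orientation: [0.0, -0.495, 0.869, 0.0]
wrist_force: [1.6, 0.2, 0.2]
finger_gap: 0.0297
grip_force: 0.0
```

Emit:
{"fn": "servo_tool", "kwargs": {"increments": [{"grip":0.65,"x":33,"y":-22,"z":0,"roll":0},{"grip":0.65,"x":33,"y":-22,"z":0,"roll":0},{"grip":0.65,"x":33,"y":-22,"z":0,"roll":0},{"grip":0.65,"x":25,"y":-16,"z":0,"roll":0},{"grip":0.65,"x":0,"y":0,"z":0,"roll":0}]}}

```text
clock: 3.18
tcp_pos: [0.4499, -0.2363, 0.31]
orientation: [-0.001, -0.493, 0.87, -0.0]
wrist_force: [0.8, 0.2, -0.1]
finger_gap: 0.0298
grip_force: 0.0
```

Emit:
{"fn": "servo_tool", "kwargs": {"increments": [{"grip":0.65,"x":0,"y":3,"z":35,"roll":0},{"grip":0.65,"x":0,"y":0,"z":35,"roll":0},{"grip":0.65,"x":0,"y":0,"z":35,"roll":0},{"grip":0.65,"x":-15,"y":0,"z":0,"roll":0},{"grip":0.65,"x":-10,"y":0,"z":0,"roll":0}]}}

```text
clock: 3.6
tcp_pos: [0.4581, -0.206, 0.2035]
orientation: [-0.001, -0.495, 0.869, 0.003]
wrist_force: [-0.1, -0.1, 1.2]
finger_gap: 0.03
grip_force: 0.0
```

Emit:
{"fn": "servo_tool", "kwargs": {"increments": [{"grip":0.65,"x":-4,"y":0,"z":0,"roll":0},{"grip":0.65,"x":-4,"y":0,"z":0,"roll":0},{"grip":0.65,"x":-3,"y":0,"z":0,"roll":0},{"grip":0.65,"x":-3,"y":0,"z":0,"roll":0},{"grip":0.65,"x":-3,"y":0,"z":0,"roll":0}]}}

```text
clock: 4.02
tcp_pos: [0.4693, -0.1938, 0.2073]
orientation: [0.0, -0.496, 0.868, -0.001]
wrist_force: [-1.1, -0.4, -0.1]
finger_gap: 0.0301
grip_force: 0.5
```

```bash
cat > st.py <<'E'
from h import *
O=np.array([.50608,-.13669]);u=np.array([.509,.8607]);v=np.array([-u[1],u[0]])
S=lambda p:(np.array([(p[:2]-O)@u,(p[:2]-O)@v,p[2]])*1e3).round(1)
def rep():
    s=env.get_state();f=s["wrist_force"];print(s["clock"],"XYZ",S(s["tcp_pos"]),"F",(f[:2]@u).round(1),(f[:2]@v).round(1),f[2].round(1))
def both(nm):
    a=snap("side",nm+"a")[110:285,200:375];b=snap("top",nm+"b")[140:290,240:400]
    a=cv2.resize(a,(440,440),interpolation=2);b=cv2.resize(b,(355,333),interpolation=2)
    c=np.zeros((440,800,3),np.uint8);c[:,:440]=a;c[:333,445:]=b;cv2.imwrite(f"pics/{nm}.png",c)
E
python3 -c "
from st import *
both('k1');rep()"
```

```text
4.1167 XYZ [-67.8   2.9 206.9] F -1.9 0.8 0.6
```

View pics/k1.png

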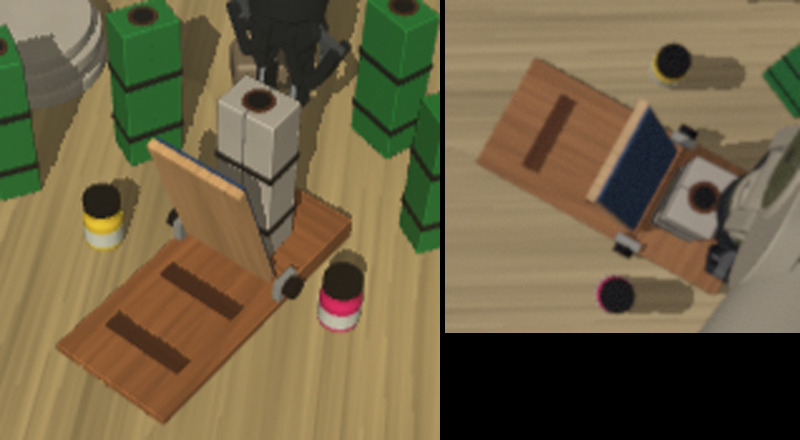

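```bash
python3 -c "
import numpy as np
t=np.append(np.arange(0,1.5,.1),[1.5,1.571]);s=175
x=-18+s*np.sin(t)-50*np.cos(t);z=30+s*np.cos(t)+50*np.sin(t)
for i in range(len(t)):print(t[i].round(2),x[i].round(1),z[i].round(1), (np.diff(x)[i-1].round(1),np.diff(z)[i-1].round(1)) if i else '')"
```

```text
0.0 -68.0 205.0 
0.1 -50.3 209.1 (np.float64(17.7), np.float64(4.1))
0.2 -32.2 211.4 (np.float64(18.0), np.float64(2.3))
0.3 -14.1 212.0 (np.float64(18.2), np.float64(0.5))
0.4 4.1 210.7 (np.float64(18.1), np.float64(-1.3))
0.5 22.0 207.5 (np.float64(17.9), np.float64(-3.1))
0.6 39.5 202.7 (np.float64(17.5), np.float64(-4.9))
0.7 56.5 196.1 (np.float64(17.0), np.float64(-6.6))
0.8 72.7 187.8 (np.float64(16.2), np.float64(-8.3))
0.9 88.0 177.9 (np.float64(15.3), np.float64(-9.8))
1.0 102.2 166.6 (np.float64(14.2), np.float64(-11.3))
1.1 115.3 153.9 (np.float64(13.0), np.float64(-12.7))
1.2 127.0 140.0 (np.float64(11.7), np.float64(-13.9))
1.3 137.2 125.0 (np.float64(10.3), np.float64(-15.0))
1.4 146.0 109.0 (np.float64(8.7), np.float64(-16.0))
1.5 153.0 92.3 (np.float64(7.1), np.float64(-16.8))
1.57 157.0 80.0 (np.float64(4.0), np.float64(-12.3))
```

Emit:
{"fn": "servo_tool", "kwargs": {"increments": [{"grip":0.65,"x":-3,"y":0,"z":-1,"roll":0},{"grip":0.65,"x":-3,"y":0,"z":-1,"roll":0},{"grip":0.65,"x":-3,"y":0,"z":-1,"roll":0},{"grip":0.65,"x":-3,"y":0,"z":-1,"roll":0},{"grip":0.65,"x":-3,"y":0,"z":-1,"roll":0}]}}

```text
clock: 4.53
tcp_pos: [0.4763, -0.1803, 0.2113]
orientation: [-0.0, -0.496, 0.868, 0.0]
wrist_force: [-0.9, 0.1, -0.4]
finger_gap: 0.0296
grip_force: 0.2
```

Emit:
{"fn": "servo_tool", "kwargs": {"increments": [{"grip":0.65,"x":-4,"y":0,"z":0,"roll":0},{"grip":0.65,"x":-4,"y":0,"z":0,"roll":0},{"grip":0.65,"x":-4,"y":0,"z":-1,"roll":0},{"grip":0.65,"x":-4,"y":0,"z":0,"roll":0},{"grip":0.65,"x":-4,"y":0,"z":0,"roll":0}]}}

```text
clock: 4.95
tcp_pos: [0.4867, -0.1628, 0.2123]
orientation: [0.0, -0.496, 0.868, 0.0]
wrist_force: [-0.3, -0.3, -0.4]
finger_gap: 0.0301
grip_force: 0.1
```

Emit:
{"fn": "servo_tool", "kwargs": {"increments": [{"grip":0.65,"x":-2,"y":0,"z":0,"roll":0},{"grip":0.65,"x":-2,"y":0,"z":0,"roll":0},{"grip":0.65,"x":-2,"y":0,"z":0,"roll":0},{"grip":0.65,"x":-2,"y":0,"z":0,"roll":0},{"grip":0.65,"x":-2,"y":0,"z":0,"roll":0}]}}

```text
clock: 5.37
tcp_pos: [0.4916, -0.1546, 0.2122]
orientation: [0.0, -0.496, 0.868, 0.0]
wrist_force: [0.5, -0.1, -0.3]
finger_gap: 0.0296
grip_force: 0.0
```

Emit:
{"fn": "servo_tool", "kwargs": {"increments": [{"grip":0.65,"x":-2,"y":0,"z":0,"roll":0},{"grip":0.65,"x":-2,"y":0,"z":0,"roll":0},{"grip":0.65,"x":-2,"y":0,"z":0,"roll":0},{"grip":0.65,"x":-2,"y":0,"z":0,"roll":0},{"grip":0.65,"x":-2,"y":0,"z":0,"roll":0}]}}

```text
clock: 5.78
tcp_pos: [0.4967, -0.146, 0.2123]
orientation: [0.0, -0.496, 0.868, 0.0]
wrist_force: [1.0, -1.0, -0.4]
finger_gap: 0.0299
grip_force: 0.0
```

```bash
python3 -c "
from st import *
both('k2');rep()"
```

```text
5.8833 XYZ [-12.7   3.4 212.3] F -0.2 0.1 -0.1
```

View pics/k2.png

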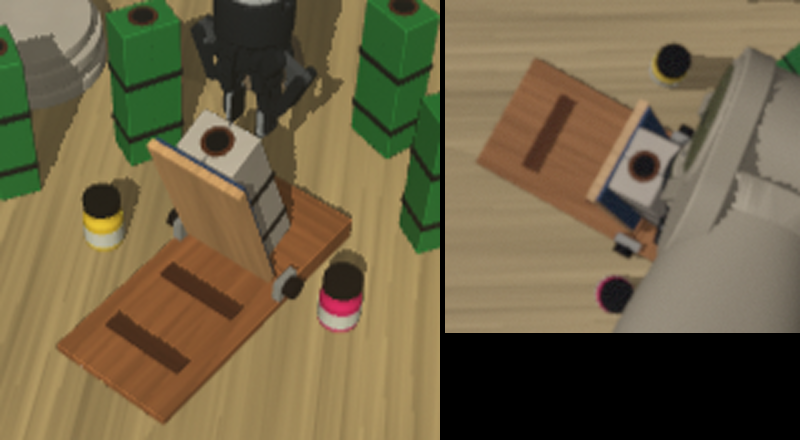

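The mould now leans squarely on the backrest, with its top at side (215,140) in the crop. It hasn't shifted sideways, so I continue along the arc.

Emit:
{"fn": "servo_tool", "kwargs": {"increments": [{"grip":0.65,"x":-4,"y":0,"z":0,"roll":0},{"grip":0.65,"x":-4,"y":0,"z":0,"roll":0},{"grip":0.65,"x":-4,"y":0,"z":0,"roll":0},{"grip":0.65,"x":-4,"y":0,"z":1,"roll":0},{"grip":0.65,"x":-4,"y":0,"z":1,"roll":0}]}}

```text
clock: 6.3
tcp_pos: [0.5061, -0.1299, 0.2109]
orientation: [-0.001, -0.495, 0.869, -0.001]
wrist_force: [-5.7, -5.1, 6.4]
finger_gap: 0.0298
grip_force: 4.5
```

Emit:
{"fn": "servo_tool", "kwargs": {"increments": [{"grip":0.65,"x":-4,"y":0,"z":0.7,"roll":0},{"grip":0.65,"x":-4,"y":0,"z":0.7,"roll":0},{"grip":0.65,"x":-4,"y":0,"z":0.7,"roll":0},{"grip":0.65,"x":-4,"y":0,"z":0.7,"roll":0},{"grip":0.65,"x":-4,"y":0,"z":0.7,"roll":0}]}}

```text
clock: 6.72
tcp_pos: [0.5165, -0.1127, 0.2074]
orientation: [-0.001, -0.495, 0.869, -0.001]
wrist_force: [-4.8, -5.2, 3.6]
finger_gap: 0.03
grip_force: 3.6
```

```bash
python3 -c "
from st import *
rep()"
```

```text
6.7167 XYZ [ 25.9   3.3 207.4] F -6.9 1.4 3.6
```

Emit:
{"fn": "servo_tool", "kwargs": {"increments": [{"grip":0.65,"x":-4,"y":0,"z":1.2,"roll":0},{"grip":0.65,"x":-4,"y":0,"z":1.2,"roll":0},{"grip":0.65,"x":-4,"y":0,"z":1.3,"roll":0},{"grip":0.65,"x":-4,"y":0,"z":1.4,"roll":0},{"grip":0.65,"x":-4,"y":0,"z":1.4,"roll":0}]}}

```text
clock: 7.13
tcp_pos: [0.5269, -0.0952, 0.2011]
orientation: [-0.001, -0.495, 0.869, -0.001]
wrist_force: [-3.6, -4.3, 3.8]
finger_gap: 0.03
grip_force: 3.5
```

Emit:
{"fn": "servo_tool", "kwargs": {"increments": [{"grip":0.65,"x":-4,"y":0,"z":1.6,"roll":0},{"grip":0.65,"x":-4,"y":0,"z":1.7,"roll":0},{"grip":0.65,"x":-4,"y":0,"z":1.8,"roll":0},{"grip":0.65,"x":-4,"y":0,"z":1.9,"roll":0},{"grip":0.65,"x":-4,"y":0,"z":2,"roll":0}]}}

```text
clock: 7.55
tcp_pos: [0.5373, -0.0778, 0.1921]
orientation: [-0.0, -0.496, 0.869, -0.001]
wrist_force: [-3.0, -2.8, 4.9]
finger_gap: 0.0299
grip_force: 3.3
```

```bash
python3 -c "
from st import *
both('k3');rep()"
```

```text
7.65 XYZ [ 67.3   3.1 191.8] F -2.0 -0.5 3.6
```

View pics/k3.png

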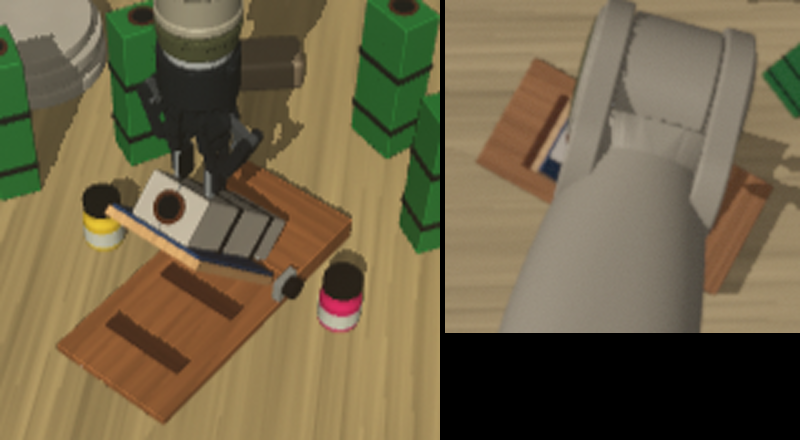

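It is about halfway down, straight, and well supported by the backrest.

Emit:
{"fn": "servo_tool", "kwargs": {"increments": [{"grip":0.65,"x":-3.8,"y":0,"z":2,"roll":0},{"grip":0.65,"x":-3.8,"y":0,"z":2.1,"roll":0},{"grip":0.65,"x":-3.8,"y":0,"z":2.2,"roll":0},{"grip":0.65,"x":-3.7,"y":0,"z":2.3,"roll":0},{"grip":0.65,"x":-3.6,"y":0,"z":2.4,"roll":0}]}}

```text
clock: 8.07
tcp_pos: [0.547, -0.0614, 0.1809]
orientation: [0.0, -0.496, 0.869, -0.001]
wrist_force: [-2.1, -3.4, 5.9]
finger_gap: 0.0298
grip_force: 3.1
```

Emit:
{"fn": "servo_tool", "kwargs": {"increments": [{"grip":0.65,"x":-3.5,"y":0,"z":2.6,"roll":0},{"grip":0.65,"x":-3.4,"y":0,"z":2.7,"roll":0},{"grip":0.65,"x":-3.3,"y":0,"z":2.8,"roll":0},{"grip":0.65,"x":-3.3,"y":0,"z":2.9,"roll":0},{"grip":0.65,"x":-3.2,"y":0,"z":3,"roll":0}]}}

```text
clock: 8.48
tcp_pos: [0.5561, -0.0464, 0.1673]
orientation: [0.001, -0.496, 0.868, -0.0]
wrist_force: [-1.7, -0.0, 6.8]
finger_gap: 0.0301
grip_force: 3.3
```

```bash
python3 -c "
from st import *
rep()"
```

```text
8.4833 XYZ [103.2   2.9 167.3] F -0.9 1.5 6.8
```

Emit:
{"fn": "servo_tool", "kwargs": {"increments": [{"grip":0.65,"x":-3.3,"y":0,"z":3.1,"roll":0},{"grip":0.65,"x":-3.2,"y":0,"z":3.2,"roll":0},{"grip":0.65,"x":-3.1,"y":0,"z":3.3,"roll":0},{"grip":0.65,"x":-3.0,"y":0,"z":3.4,"roll":0},{"grip":0.65,"x":-3.0,"y":0,"z":3.4,"roll":0}]}}

```text
clock: 8.9
tcp_pos: [0.5645, -0.0324, 0.1511]
orientation: [0.002, -0.496, 0.868, -0.0]
wrist_force: [-0.7, 1.4, 8.3]
finger_gap: 0.0296
grip_force: 3.2
```

Emit:
{"fn": "servo_tool", "kwargs": {"increments": [{"grip":0.65,"x":-2.9,"y":0,"z":3.5,"roll":0},{"grip":0.65,"x":-2.8,"y":0,"z":3.6,"roll":0},{"grip":0.65,"x":-2.8,"y":0,"z":3.6,"roll":0},{"grip":0.65,"x":-2.7,"y":0,"z":3.7,"roll":0},{"grip":0.65,"x":-2.6,"y":0,"z":3.8,"roll":0}]}}

```text
clock: 9.32
tcp_pos: [0.5718, -0.0201, 0.133]
orientation: [0.002, -0.496, 0.868, -0.0]
wrist_force: [-0.4, 2.7, 8.0]
finger_gap: 0.0295
grip_force: 3.1
```

```bash
python3 -c "
from st import *
both('k4');rep()"
```

```text
9.4167 XYZ [133.5   2.9 132.2] F 0.9 -0.2 1.9
```

View pics/k4.png

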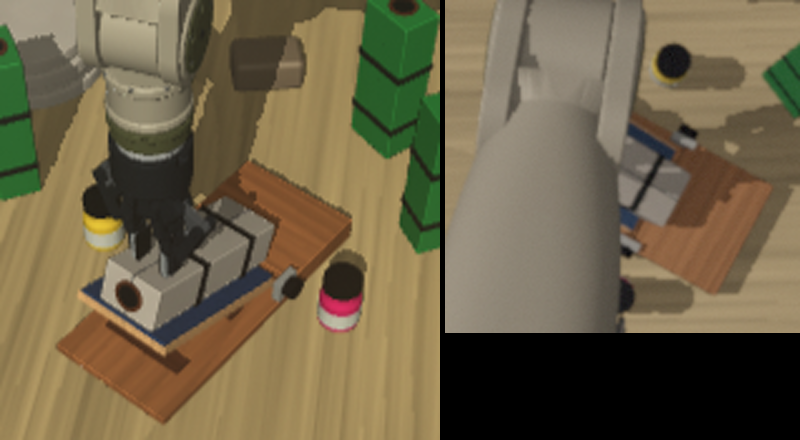

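Emit:
{"fn": "servo_tool", "kwargs": {"increments": [{"grip":0.65,"x":-2.5,"y":0,"z":3.7,"roll":0},{"grip":0.65,"x":-2.4,"y":0,"z":3.8,"roll":0},{"grip":0.65,"x":-2.3,"y":0,"z":3.8,"roll":0},{"grip":0.65,"x":-2.2,"y":0,"z":3.9,"roll":0},{"grip":0.65,"x":-2.1,"y":0,"z":3.9,"roll":0}]}}

```text
clock: 9.83
tcp_pos: [0.5772, -0.0106, 0.1133]
orientation: [0.002, -0.496, 0.868, 0.0]
wrist_force: [0.2, 2.0, 5.9]
finger_gap: 0.0297
grip_force: 2.7
```

Emit:
{"fn": "servo_tool", "kwargs": {"increments": [{"grip":0.65,"x":-2,"y":0,"z":4,"roll":0},{"grip":0.65,"x":-1.9,"y":0,"z":4,"roll":0},{"grip":0.65,"x":-1.8,"y":0,"z":4,"roll":0},{"grip":0.65,"x":-1.7,"y":0,"z":4,"roll":0},{"grip":0.65,"x":-1.6,"y":0,"z":4,"roll":0}]}}

```text
clock: 10.25
tcp_pos: [0.5818, -0.0028, 0.0933]
orientation: [0.002, -0.496, 0.868, 0.0]
wrist_force: [-0.7, 1.6, 5.7]
finger_gap: 0.0298
grip_force: 2.5
```

Emit:
{"fn": "servo_tool", "kwargs": {"increments": [{"grip":0.65,"x":-1,"y":0,"z":3,"roll":0},{"grip":0.65,"x":-1,"y":0,"z":3,"roll":0},{"grip":0.65,"x":-0.5,"y":0,"z":2,"roll":0},{"grip":0.65,"x":0,"y":0,"z":2,"roll":0},{"grip":0.65,"x":0,"y":0,"z":1,"roll":0}]}}

```text
clock: 10.67
tcp_pos: [0.5833, -0.0004, 0.0822]
orientation: [0.002, -0.496, 0.868, 0.0]
wrist_force: [1.8, 4.1, 5.3]
finger_gap: 0.0299
grip_force: 2.7
```

```bash
python3 -c "
from st import *
rep()"
```

```text
10.6667 XYZ [156.6   2.9  82.2] F 4.4 0.6 5.3
```

Emit:
{"fn": "servo_tool", "kwargs": {"increments": [{"grip":0.65,"x":0,"y":0,"z":1,"roll":0},{"grip":0.65,"x":0,"y":0,"z":1,"roll":0},{"grip":0.65,"x":0,"y":0,"z":1,"roll":0},{"grip":0.65,"x":0,"y":0,"z":0.5,"roll":0}]}}

```text
clock: 11.0
tcp_pos: [0.5834, -0.0004, 0.0795]
orientation: [0.002, -0.496, 0.868, 0.0]
wrist_force: [-0.2, 4.4, 11.8]
finger_gap: 0.0295
grip_force: 6.1
```

Emit:
{"fn": "servo_tool", "kwargs": {"increments": [{"grip":0.65,"x":0,"y":0,"z":0.6,"roll":0},{"grip":0.65,"x":0,"y":0,"z":0.6,"roll":0}]}}

```text
clock: 11.17
tcp_pos: [0.5835, -0.0003, 0.0794]
orientation: [0.002, -0.496, 0.868, -0.0]
wrist_force: [-3.3, 3.6, 19.5]
finger_gap: 0.0297
grip_force: 9.9
```

The height has stopped at 79.4 mm (80 mm expected) while the force climbs to 19.5 N, so it is on the hard stop. I back off straight up and check.

Emit:
{"fn": "servo_tool", "kwargs": {"increments": [{"grip":0.65,"x":0,"y":0,"z":-2,"roll":0},{"grip":0.65,"x":0,"y":0,"z":-4,"roll":0},{"grip":0.65,"x":0,"y":0,"z":-20,"roll":0},{"grip":0.65,"x":0,"y":0,"z":-40,"roll":0},{"grip":0.65,"x":0,"y":0,"z":-40,"roll":0}]}}

```text
clock: 11.58
tcp_pos: [0.5798, -0.0014, 0.1818]
orientation: [-0.002, -0.496, 0.868, 0.002]
wrist_force: [1.7, -0.2, -0.5]
finger_gap: 0.0297
grip_force: 0.0
```

Emit:
{"fn": "servo_tool", "kwargs": {"increments": [{"grip":0.65,"x":0,"y":30,"z":-25,"roll":0},{"grip":0.65,"x":0,"y":40,"z":0,"roll":0},{"grip":0.65,"x":0,"y":40,"z":0,"roll":0},{"grip":0.65,"x":0,"y":40,"z":0,"roll":0},{"grip":0.65,"x":0,"y":40,"z":0,"roll":0}]}}

```text
clock: 12.0
tcp_pos: [0.4163, 0.0954, 0.2074]
orientation: [-0.0, -0.495, 0.869, 0.0]
wrist_force: [0.2, 1.4, 0.3]
finger_gap: 0.0299
grip_force: 0.0
```

Emit:
{"fn": "servo_tool", "kwargs": {"increments": [{"grip":0.65,"x":0,"y":30,"z":0,"roll":0},{"grip":0.65,"x":0,"y":10,"z":0,"roll":0},{"grip":0.65,"x":0,"y":0,"z":0,"roll":0}]}}

```text
clock: 12.25
tcp_pos: [0.3813, 0.1162, 0.2078]
orientation: [-0.001, -0.497, 0.868, 0.0]
wrist_force: [1.0, -0.5, 0.3]
finger_gap: 0.0296
grip_force: 0.0
```

```bash
python3 -c "
from st import *
both('k5');rep()
im=cv2.imread('pics/k5b.png')
hsv=cv2.cvtColor(im,cv2.COLOR_BGR2HSV);m=cv2.inRange(hsv,(100,80,20),(130,255,255));m[:150]=0;m[285:]=0;m[:,:240]=0;m[:,400:]=0
for k in cv2.findContours(m,0,2)[0]:
    if cv2.contourArea(k)>30:print(cv2.contourArea(k),[S(plane('top',p,.03)) for p in cv2.boxPoints(cv2.minAreaRect(k))])
"
```

```text
12.35 XYZ [155.  232.9 208. ] F -0.1 0.4 -0.2
286.0 [array([191.8,  52.3,  30. ]), array([191.9,  37.7,  30. ]), array([ 6.9, 36.9, 30. ]), array([ 6.9, 51.4, 30. ])]
180.5 [array([192. , -41.5,  30. ]), array([192.2, -52.2,  30. ]), array([  8.3, -53. ,  30. ]), array([  8.3, -42.3,  30. ])]
```

View pics/k5.png

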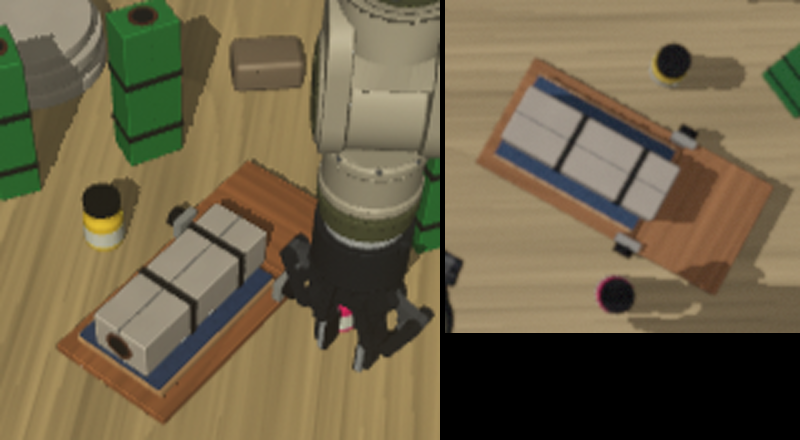

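The mould and backrest lie flat, with the felt's far edge at 192 mm. The mould is straight and centred, its foot is on the platform, the jars haven't moved, and the arm is clear.

```bash
python3 -c "
from workcell import env
print(env.hand_in())"
```

```text
the job is handed in; nothing more can be done
None
```

The mould is tipped over and lies flat, straight and within a few millimetres of the middle on the folded-down backrest, with its foot still on the stand, the arm clear, and the job handed in at about 12 s of the 40 s allowed; no verdict was returned.

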